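# Slide a rack of glaze test tiles through a sprung drop gate

## Task

Press the gate's long bar down with one fingertip and keep it down so the gate stays open, and meanwhile push the tile rack along the chute by its upright back board with the other fingertip, until the rack is fully home against the end stop. Then let go of the bar so that the gate closes behind the tiles and above the bare tail of the rack. The gate must not touch the rack, the rack is only pushed, never lifted, and the cup, jar and block nearby are left alone.

Things in the scene. Friction and masses are not known exactly. Their poses are not given: they have to be found in the camera images.
- chute: Fixed plywood chute. Origin on the table top (z = 0) on its centre line, right under the gate; x = push direction, y = across, to the side with the press bar (towards the robot), z up. Sizes in mm: floor 12 above the table, x = -305 to +120; side walls at |y| = 33 to 39, 26 high. The rack starts at x < 0; home, its origin is at x = +12 and its push board's rear face at x = -73.
- end_stop (a point): Foot of the end stop's face, on the chute floor at the centre line, chute x = +97 mm: a wooden bar across the chute, 30 mm higher than the floor. The front edge of the rack's base must come to rest against it.
- rack: Loose wooden rack, 0.3 to 0.6 kg, lying along the chute with 3 mm play each side. Origin: centre of its underside; x = push direction, z up. In mm: base 170 x 60 x 8 (x = -85 to +85); six blue tiles 48 wide stand across it at x = +5 to +80, tops 36 above the underside; behind them a bare tail (x = -77 to +5); at the back the upright push board.
- push_board (a point): Top edge, middle, of the rear face of the rack's push board (rack x = -85 mm): an upright wooden board 8 mm thick, 60 mm wide, its top 48 mm above the rack's underside (60 mm above the table). This rear face is what is pushed.
- gate (a joint): Gate angle in rad: 0 shut, 0.95 wide open (hard stop); a spring shuts it. The tiles pass freely from about 0.5; 0.75 to 0.9 is comfortable. Pressing the bar down swings the blade up in its own plane like a level-crossing barrier; wide open, its free end is about 130 mm above the table, so keep the hand at chute x below about -30 mm then.
- gate_blade (a point): Middle of the gate blade where it crosses the chute's centre line: aluminium, 6 mm thick, 20 mm deep, at chute x = 0, fixed to the gate shaft. Shut, its lower edge is 25 mm above the chute floor: it blocks the tiles but stands clear of the rack's base and bare tail.
- gate_shaft (a point): Hinge axis of the gate at chute x = 0: a steel shaft of radius 6 mm parallel to the chute at chute y = 52, z = 42 mm, running back to x = -290 in two black bearing blocks (14 long, 18 wide, 50 mm high) at x = -280 and -28.
- press_bar (a point): Mid-axis of the press bar: round steel, radius 7 mm, parallel to the chute, 115 mm each way (chute x = -270 to -40), an arm to the shaft near each end (x = -263, -47). At gate angle g its axis is at chute y = 52 + 27 cos(0.436 - g), z = 42 + 27 sin(0.436 - g) mm, so 76 to 79 mm from the chute's centre line. It takes about 2 to 5 N down, alike all along; a fingertip slides along it.
- cup: Loose white ceramic cup, 72 mm across, 75 mm high, beyond the chute; origin at the centre of its underside. Leave alone.
- glaze_jar: Loose jar, 60 mm across, 80 mm high, beyond the chute; origin at the centre of its underside. Leave alone.
- sponge_block: Loose cork block 60 x 40 x 25 mm on the robot's side of the chute past the gate; origin at the centre of its underside. Leave alone.
Things that resemble listed ones, but are neither listed nor needed, are in the scene too. What is meant by the rack is not black or orange, and is the larger of those in its own colour.

How it is judged:
By the outcome, as a careful person would: the job done as asked, in the order asked, and still so for the second after the job is handed in, with the robot touching nothing.
It also fails if it takes over 40 s, if anything falls off the work surface, if the arm or the gripper's body presses on something with over 40 N, if the wrist force passes 120 N, or if a joint passes its speed limit or range.

## Robot

A 6-joint arm with a two-finger parallel gripper is mounted at the origin on the work surface. World frame = base frame: x ahead of the robot, y to its left, z up, the work surface at z = 0. Lengths are in m, angles in degrees, forces in N, time in s.
With the tool pointing down it reaches from about 0.3 to 0.75 m from the base axis. Payload 8.5 kg.
Tool frame: the origin (TCP) lies between the finger pads; the fingertips stand env.finger_overhang ahead of it and the grasp point (between the pads) lies 2 mm behind it (env.finger_overhang is the distance from the TCP to the fingertips, in m); z points along the fingers, y is the line along which they close (so a half turn about z gives the same grasp; the last joint's range is limited). The gripper opens to 85 mm and grips with 20 to 120 N. Pads are 22 mm wide; open, the fingers measure 114 mm over their backs; the gripper's body (76 mm by 85 mm) begins 54 mm behind the grasp point. The pads swing forward as they close: fully open they stand 13 mm farther back than shut.
Start: joints at [-85.216, 21.807, 74.336, -0, 83.858, -12.336], TCP at [0.162, -0.526, 0.248] pointing down, gripper open.
Joint ranges: [-178.18, 178.18], [-50.72, 133.34], [12.68, 142.11], [-81.47, 261.47], [9.98, 163.14], [-165.26, 165.26]. Speed limits (degrees/s): [136.94, 136.94, 180, 180, 180, 180].

## Interface

Orientations are given as a 3x3 rotation matrix whose columns are the frame's x, y, z axes.
In Python, from rig import env gives the robot as it stands. The module is installed in compiled form; this text tells all that it offers.
- The arm moves only by the tool jog_arm, never from a script. Its arguments are lists of equal length, an entry for each row: "hand": the finger opening in m, from 0 to 0.0854; "travel": the shift along the world's x, y, z in m, a list of three; "yaw": the turn about the world's z in rad. A call has exactly 5 rows; each row shifts and turns the commanded pose from where the row before left it; what a row does not reach is not made up. A row lasts 1/8 s, in which the tool goes at most 62.5 mm and 10.7 degrees, less where a joint would pass 70% of its speed; a pose out of reach is approached as far as the arm can. A call is refused whole if a number of a shift passes 0.0625 or a number of a turn 0.188, either way. A call with a gripper value outside its range is refused whole. The fingers move at their own pace and stop on an object; "grip_force" is the grip in N (left out, the last holds). Time passes only in rows, so rows that do not move let the fingers close, or fill a call up. It gives the time, the measured TCP pose, the force, the opening and the grip force at its end, in the units of the state.
- env.observe(): the state, without advancing time (a new reading comes with each control period).
- env.get_image(name): name is "scene" or "side" or "wrist"; returns the picture (420x560x3 uint8, red, green, blue); there is no depth.
- env.calibration(name): a dict with "fx", "fy", "cx", "cy" (pixels), "position" and "rotation" of the camera in the world; the wrist camera has in their place "hand_eye" (4x4, takes a point from camera to tool coordinates, whose origin is the TCP and whose axes are the flange's). Camera axes: x right, y down, z forward; pixel columns grow to the right and rows downward; lengths in m; the calibration is good to about 2 mm. A picture is of the moment at which its call begins: read the wrist's pose just before it. calibration takes no time and is no camera call.
- env.close_job(): hands the job in; it is judged then, once.
The state is a dict: "time_s": time; "q": joint angles; "qvel": joint speeds; "joint_efforts": joint torques, N m; "position": TCP position; "tool_rot": TCP orientation; "ft_force": force on the tool from outside, world axes, zero at the start; "wrist_torque": the same for the moment, N m; "grip_width": finger opening in m; "gripper_force": force on a finger pad.
Only numpy, scipy, OpenCV 4.12 (cv2) and the standard library are available. Lean on these libraries where they do the work, as an engineer would, in place of code of your own. Each camera call takes 0.05 s, during which the arm holds its last target. There are 200 camera calls.

## Working session

There is one attempt and no reset: what is moved stays moved. The work goes in short steps, Python scripts to look and compute and a tool call to move; the robot and the scene stay as the last step left them, time stands still between calls to the robot, and variables do not carry over. Pictures are saved under pics/ and viewed, at most 10 in all, crops included, and the job is handed in when it is done.

Besides the shell and the picture viewer there is one more tool, called after "Call:" as name(argument=value, ...) on one line, values as JSON. jog_arm: Moves the arm, as the interface text tells. Its arguments: {"type":"object","properties":{"hand":{"type":"array"},"travel":{"type":"array"},"yaw":{"type":"array"},"grip_force":{"type":"number"}},"required":["hand","travel","yaw"]}

```bash
mkdir -p pics; python3 - <<'E'
from rig import env
import cv2
s=env.observe();print(s['time_s'],s['position'],s['tool_rot'],s['grip_width'],env.finger_overhang)
for n in("scene","side"):
    cv2.imwrite(f'pics/{n}0.png',env.get_image(n)[:,:,::-1]);c=env.calibration(n);print(n,c)
E
```

```text
0.0 [ 0.1618863  -0.52535106  0.24771687] [[ 9.55685381e-01  2.94389931e-01 -1.48954079e-04]
 [ 2.94389834e-01 -9.55684337e-01  1.43974813e-03]
 [ 2.81494273e-04 -1.41979681e-03 -9.99998952e-01]] 0.08524151738217066 0.017
scene {'fx': 538.6312697804764, 'fy': 538.6312697804764, 'cx': 278.900923456288, 'cy': 219.1172356940773, 'position': array([ 1.09314992, -0.34471743,  1.08661156]), 'rotation': array([[ 0.54995233,  0.7261896 , -0.41255435],
       [ 0.83509958, -0.47061204,  0.28483857],
       [ 0.01269376, -0.5011716 , -0.86525482]])}
side {'fx': 497.6488736185665, 'fy': 497.6488736185665, 'cx': 279.0650129465614, 'cy': 209.27885374892912, 'position': array([-0.02266684,  0.59603526,  0.59800287]), 'rotation': array([[-0.70943547, -0.35662445,  0.60788183],
       [-0.70464966,  0.37488864, -0.60243454],
       [-0.01304511, -0.85573215, -0.51725459]])}
```

View pics/scene0.png

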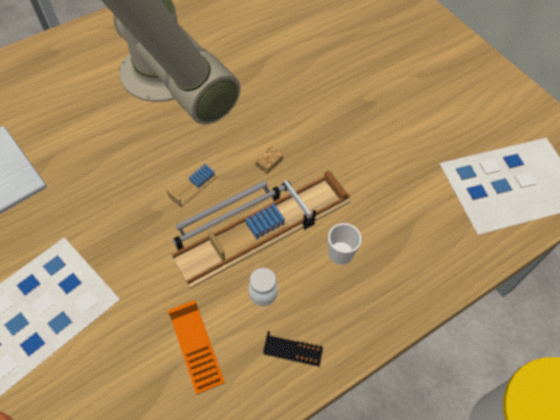

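View pics/side0.png

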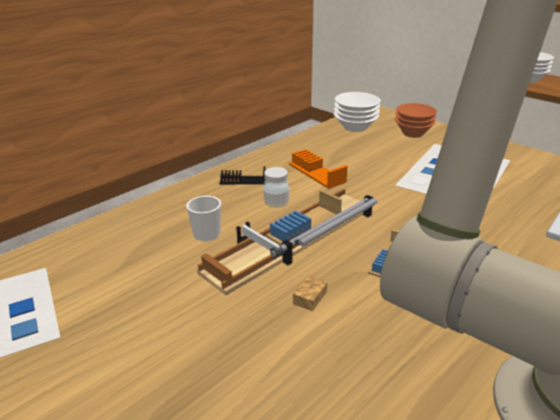

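The scene view shows the chute from about (180,265) to (345,190). In it are the push board at (215,245), the blue tiles at (265,222), the gate at (298,203) and the press bar from (180,225) to (268,188). The side view shows the same chute, with the gate at (265,240), the board at (330,200), and the bar running from (300,240) to (370,203). I'll enlarge both for exact pixels.

```bash
python3 - <<'E'
import cv2
a=cv2.imread('pics/scene0.png')[165:290,165:360];cv2.imwrite('pics/sc.png',cv2.resize(a,None,fx=4,fy=4,interpolation=cv2.INTER_CUBIC))
a=cv2.imread('pics/side0.png')[180:300,190:390];cv2.imwrite('pics/sd.png',cv2.resize(a,None,fx=4,fy=4,interpolation=cv2.INTER_CUBIC))
E
```

```text
(no output)
```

View pics/sc.png

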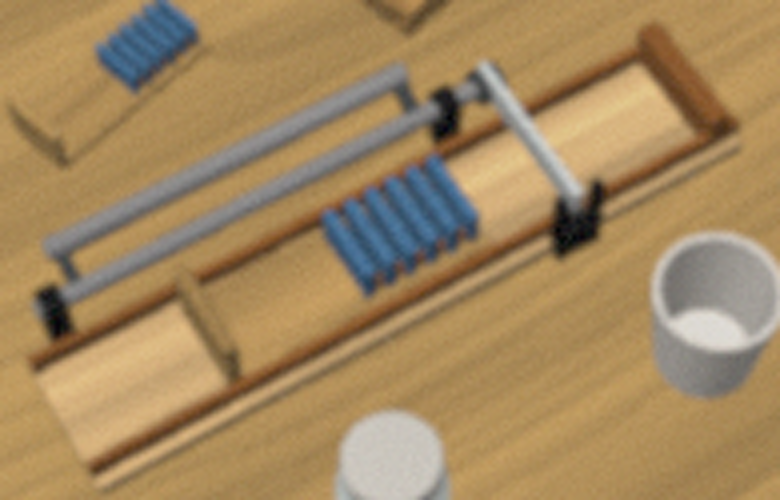

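View pics/sd.png

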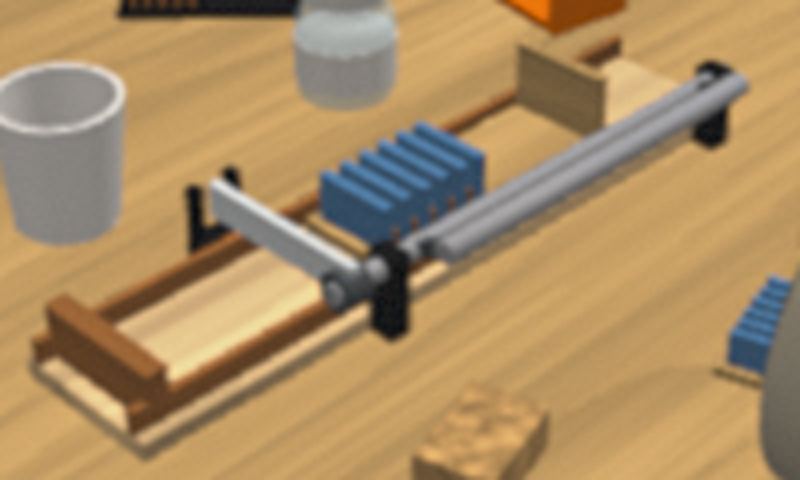

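```bash
cat > h.py <<'E'
import numpy as np
from rig import env
from scipy.optimize import least_squares
C={n:env.calibration(n) for n in("scene","side")}
O={'scene':(165,165),'side':(190,180)}
def px(n,u): return (np.array(u)+.5)/4-.5+O[n]
def proj(n,P):
    c=C[n];p=c['rotation'].T@(P-c['position']);return np.array([c['fx']*p[0]/p[2]+c['cx'],c['fy']*p[1]/p[2]+c['cy']])
def ray(n,p,z):
    c=C[n];d=c['rotation']@np.array([(p[0]-c['cx'])/c['fx'],(p[1]-c['cy'])/c['fy'],1]);o=c['position'];return o+d*(z-o[2])/d[2]
def T(v,P):
    c,s=np.cos(v[2]),np.sin(v[2]);P=np.array(P)/1000;return np.array([v[0]+c*P[0]-s*P[1],v[1]+s*P[0]+c*P[1],P[2]])
E
python3 - <<'E'
from h import *
b=(76.5,53.4)
pts=[('scene',(-305,39,26),(33,360)),('scene',(-305,-39,26),(93,468)),('scene',(-305,-39,0),(103,488)),('scene',(120,-39,0),(738,148)),('scene',(120,-39,26),(735,128)),
('scene',(-270,)+b,(50,247)),('scene',(-40,)+b,(403,73)),('side',(120,-39,0),(35,372)),('side',(120,39,0),(147,458)),('side',(-40,)+b,(450,245)),('side',(-270,)+b,(742,85))]
f=lambda v:np.concatenate([proj(n,T(v,P))-px(n,u) for n,P,u in pts])
a=ray('scene',px('scene',(103,488)),0);e=ray('scene',px('scene',(738,148)),0)
print(a,e,np.linalg.norm(e-a))
d=e-a
r=least_squares(f,[*(a+d*.7)[:2],np.arctan2(d[1],d[0])],loss='soft_l1')
v=r.x;print(v,np.degrees(v[2]));print(f(v).reshape(-1,2).round(2))
np.save('v.npy',v)
def inch(P):
    c,s=np.cos(v[2]),np.sin(v[2]);q=P[:2]-v[:2];return np.array([c*q[0]+s*q[1],-s*q[0]+c*q[1]])*1000
for n,u in(('scene',(177,275)),('scene',(228,370)),('side',(519,43)),('side',(605,80))):
    print('board top',inch(ray(n,px(n,u),.06)).round(1))
for P in [(-305,0,0),(120,0,0),(-40,76.5,0),(-270,76.5,0)]:
    w=T(v,P);print(P,w.round(4),np.hypot(*w[:2]))
E
```

```text
[ 0.61193532 -0.24120938  0.        ] [0.62579389 0.17978309 0.        ] 0.421220504772354
[0.57995441 0.06003111 1.54080756] 88.28176994354016
[[-2.69 -0.59]
 [-1.56  0.55]
 [-2.43  0.35]
 [-1.15 -0.79]
 [ 0.97 -1.68]
 [-2.01  1.5 ]
 [-0.14 -0.18]
 [-0.75  2.05]
 [-3.6  -0.13]
 [-2.59  1.93]
 [-1.28 -0.79]]
board top [-214.5   22.6]
board top [-218.3  -42. ]
board top [-209.4  -28.2]
board top [-211.9   32.1]
(-305, 0, 0) [ 0.5708 -0.2448  0.    ] 0.6211004272074133
(120, 0, 0) [0.5836 0.18   0.    ] 0.6106761205218931
(-40, 76.5, 0) [0.5023 0.0223 0.    ] 0.5027861211860393
(-270, 76.5, 0) [ 0.4954 -0.2076  0.    ] 0.5371152715576988
```

The zoomed crops give bar ends, chute corners and board-top corners. The fit puts the chute's push direction at about 88° in the world, with the board's rear face at about chute x = -213. I'll hover over the start position and refine with the wrist camera.

Call:
jog_arm(hand=[0.0854, 0.0854, 0.0854, 0.0854, 0.0854], travel=[[0.0374, 0.0347, 0], [0.0374, 0.0347, 0], [0.0374, 0.0347, 0], [0.0374, 0.0347, 0], [0.0374, 0.0347, 0]], yaw=[0.1243, 0.1243, 0.1243, 0.1243, 0.1243])

```text
time_s: 0.72
position: [0.3499, -0.3507, 0.2481]
tool_rot: [[0.602, 0.798, -0.0], [0.798, -0.602, 0.0], [0.0, -0.0, -1.0]]
ft_force: [0.2, -0.2, 1.0]
grip_width: 0.0855
gripper_force: 0.0
```

Call:
jog_arm(hand=[0.07, 0.07, 0.07, 0.07, 0.07], travel=[[0.0374, 0.0347, 0], [0.0374, 0.0347, 0], [0.0374, 0.0347, 0], [0.0374, 0.0347, 0], [0.0374, 0.0347, 0]], yaw=[0.1243, 0.1243, 0.1243, 0.1243, 0.1243])

```text
time_s: 1.35
position: [0.5369, -0.1772, 0.2481]
tool_rot: [[0.025, 1.0, -0.0], [1.0, -0.025, 0.0], [0.0, -0.0, -1.0]]
ft_force: [0.6, -0.4, -0.8]
grip_width: 0.07
gripper_force: 0.0
```

```bash
python3 - <<'E'
from h import *
import cv2
s=env.observe();print(s['time_s'],s['position'],s['tool_rot'],s['grip_width'],s['ft_force'])
cv2.imwrite('pics/w1.png',env.get_image('wrist')[:,:,::-1]);print(env.calibration('wrist'))
np.savez('w1.npz',p=s['position'],R=s['tool_rot'])
E
```

```text
1.35 [ 0.53691656 -0.17723394  0.24806898] [[ 2.48629537e-02  9.99690752e-01 -4.84159249e-04]
 [ 9.99690853e-01 -2.48628650e-02  1.88211315e-04]
 [ 1.76115525e-04 -4.88689062e-04 -9.99999865e-01]] 0.06997553812148423 [ 0.64786342 -0.42088383 -0.80375955]
{'fx': 305.9505320130556, 'fy': 305.9505320130556, 'cx': 280.15781157757175, 'cy': 209.445778222886, 'hand_eye': array([[-3.40749393e-04, -9.53560708e-01, -3.01200698e-01,
         7.75596969e-02],
       [ 9.99999740e-01, -5.16486459e-04,  5.03823168e-04,
        -8.52860406e-04],
       [-6.35992059e-04, -3.01200447e-01,  9.53560636e-01,
        -1.25321828e-01],
       [ 0.00000000e+00,  0.00000000e+00,  0.00000000e+00,
         1.00000000e+00]])}
```

View pics/w1.png

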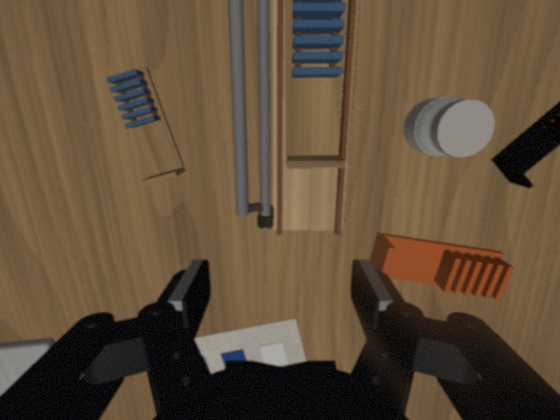

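The wrist view shows the bar's rear end at about (242,215), with its axis running to (236,0). The chute's rear end has corners at (278,234) and (342,234). The board's rear top edge runs from (287,167) to (347,167), and the finger tips are at about (205,265) and (355,265).

```bash
cat >> h.py <<'E'
K=env.calibration('wrist')
def wray(p,z,R,t):
    H=K['hand_eye'];d=R@H[:3,:3]@np.array([(p[0]-K['cx'])/K['fx'],(p[1]-K['cy'])/K['fy'],1]);o=R@H[:3,3]+t
    return o+d*(z-o[2])/d[2]
def wproj(P,R,t):
    H=K['hand_eye'];q=H[:3,:3].T@(R.T@(P-t)-H[:3,3]);return np.array([K['fx']*q[0]/q[2]+K['cx'],K['fy']*q[1]/q[2]+K['cy']])
def inch(P,v):
    c,s=np.cos(v[2]),np.sin(v[2]);q=P[:2]-v[:2];return np.array([c*q[0]+s*q[1],-s*q[0]+c*q[1]])*1000
E
python3 - <<'E'
from h import *
import cv2
v=np.load('v.npy');d=np.load('w1.npz');R,t=d['R'],d['p']
print('tcp',inch(t,v))
for n,p,z in [('bar rear',(242,215),.0534),('bar top row',(236,0),.0534),('wall L rear',(278,234),.026),('wall R rear',(342,234),.026),('wall L38',(278,234),.038),('wallR38',(342,234),.038),('board L',(287,167),.06),('board R',(347,167),.06)]:
    P=wray(p,z,R,t);print(n,P.round(4),inch(P,v).round(1))
for y in(-.042,.042):print('tip px',wproj(t+R@np.array([0,y,.012]),R,t))
a=cv2.imread('pics/w1.png')[120:250,190:380];cv2.imwrite('pics/w1c.png',cv2.resize(a,None,fx=4,fy=4,interpolation=cv2.INTER_CUBIC))
E
```

```text
tcp [-238.44882456   35.9042829 ]
bar rear [ 0.4933 -0.206   0.0534] [-268.6   78.6]
bar top row [ 0.5007 -0.0017  0.0534] [-64.   77.3]
wall L rear [ 0.5319 -0.2407  0.026 ] [-302.1   39. ]
wall R rear [ 0.6101 -0.2427  0.026 ] [-301.7  -39.2]
wall L38 [ 0.5321 -0.2358  0.038 ] [-297.2   38.9]
wallR38 [ 0.6076 -0.2378  0.038 ] [-296.8  -36.6]
board L [ 0.5438 -0.153   0.06  ] [-214.    29.8]
board R [ 0.6055 -0.1545  0.06  ] [-213.7  -32. ]
tip px [198.44137075 274.12746401]
tip px [364.99190243 274.02371682]
```

View pics/w1c.png

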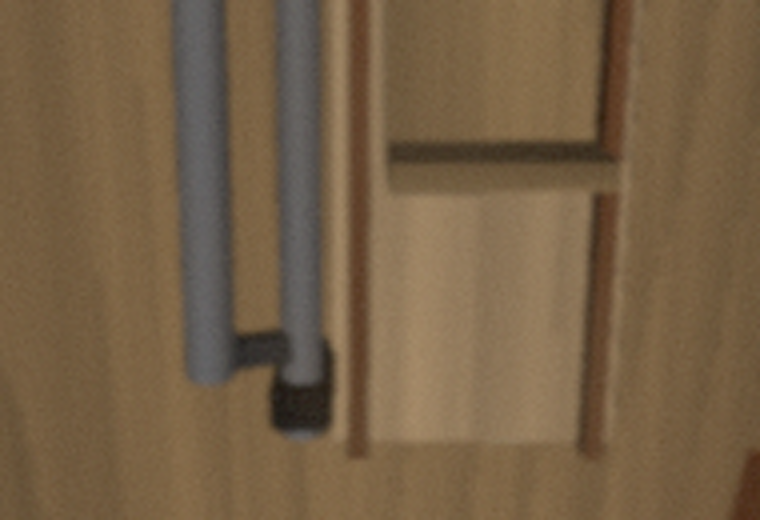

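The wrist view agrees with the fit: board rear face at about -214.5, bar at y = 78. I'll shift 2 mm towards the bar and go down to just above it.

Call:
jog_arm(hand=[0.07, 0.07, 0.07, 0.07, 0.07], travel=[[-0.002, 0, -0.04], [0, 0, -0.04], [0, 0, -0.04], [0, 0, -0.04], [0, 0, 0]], yaw=[0, 0, 0, 0, 0])

```text
time_s: 2.02
position: [0.5326, -0.1779, 0.086]
tool_rot: [[0.029, 1.0, -0.005], [1.0, -0.029, 0.003], [0.003, -0.006, -1.0]]
ft_force: [-0.9, 0.0, 0.4]
grip_width: 0.0701
gripper_force: 0.0
```

Call:
jog_arm(hand=[0.07, 0.07, 0.07, 0.07, 0.07], travel=[[0, 0, -0.004], [0, 0, -0.003], [0, 0, -0.002], [0, 0, 0], [0, 0, 0]], yaw=[0, 0, 0, 0, 0])

```text
time_s: 2.65
position: [0.534, -0.1787, 0.0796]
tool_rot: [[0.029, 1.0, 0.0], [1.0, -0.029, -0.0], [-0.0, 0.0, -1.0]]
ft_force: [-0.3, -0.8, 0.4]
grip_width: 0.0701
gripper_force: 0.0
```

Call:
jog_arm(hand=[0.07, 0.07, 0.07, 0.07, 0.07], travel=[[0, 0, -0.003], [0, 0, -0.003], [0, 0, 0], [0, 0, 0], [0, 0, 0]], yaw=[0, 0, 0, 0, 0])

```text
time_s: 3.28
position: [0.534, -0.1786, 0.0734]
tool_rot: [[0.029, 1.0, 0.0], [1.0, -0.029, -0.0], [-0.0, 0.0, -1.0]]
ft_force: [0.2, -0.6, 1.1]
grip_width: 0.0699
gripper_force: 0.0
```

Call:
jog_arm(hand=[0.07, 0.07, 0.07, 0.07, 0.07], travel=[[0, 0, -0.003], [0, 0, -0.003], [0, 0, 0], [0, 0, 0], [0, 0, 0]], yaw=[0, 0, 0, 0, 0])

```text
time_s: 3.9
position: [0.5338, -0.1786, 0.0674]
tool_rot: [[0.029, 1.0, -0.0], [1.0, -0.029, 0.0], [0.0, -0.0, -1.0]]
ft_force: [-4.0, 0.6, 5.4]
grip_width: 0.07
gripper_force: 2.3
```

```bash
python3 - <<'E'
from h import *
import cv2
s=env.observe();print(s['time_s'],s['position'],s['ft_force'],s['wrist_torque'])
v=np.load('v.npy');print(inch(s['position'],v))
a=env.get_image('scene')[:,:,::-1][165:290,165:360];b=env.get_image('side')[:,:,::-1][180:300,190:390]
f=lambda a:cv2.resize(a,(780,300) if 0 else None,fx=3,fy=2.4,interpolation=cv2.INTER_CUBIC)
A=cv2.resize(a,(468,300),interpolation=cv2.INTER_CUBIC);B=cv2.resize(b,(500,300),interpolation=cv2.INTER_CUBIC)
o=np.zeros((600,500,3),np.uint8);o[:300,:468]=A;o[300:]=B;cv2.imwrite('pics/c2.png',o)
E
```

```text
3.9 [ 0.53378056 -0.17857644  0.06743765] [-4.01559317  0.55881681  5.42667713] [ 0.01610569  0.8038796  -0.01055161]
[-239.88475377   38.99861782]
```

View pics/c2.png

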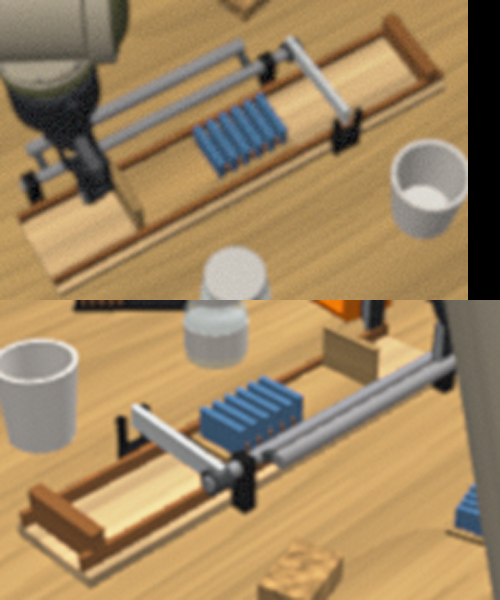

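The side crop shows the blade barely lifted. The force has a lateral part of -4 N in x, so the finger may be riding the outer flank of the bar. I'll lift off, move 4 mm inboard and press again.

Call:
jog_arm(hand=[0.07, 0.07, 0.07, 0.07, 0.07], travel=[[0, 0, 0.006], [0.004, 0, 0], [0, 0, -0.003], [0, 0, -0.003], [0, 0, 0]], yaw=[0, 0, 0, 0, 0])

```text
time_s: 4.62
position: [0.5378, -0.1786, 0.0671]
tool_rot: [[0.029, 1.0, -0.0], [1.0, -0.029, 0.0], [0.0, -0.0, -1.0]]
ft_force: [-0.0, -0.1, 2.4]
grip_width: 0.0699
gripper_force: 1.1
```

Call:
jog_arm(hand=[0.07, 0.07, 0.07, 0.07, 0.07], travel=[[0, 0, -0.002], [0, 0, -0.002], [0, 0, -0.001], [0, 0, 0], [0, 0, 0]], yaw=[0, 0, 0, 0, 0])

```text
time_s: 5.25
position: [0.538, -0.1786, 0.0624]
tool_rot: [[0.029, 1.0, 0.0], [1.0, -0.029, -0.0], [-0.0, 0.0, -1.0]]
ft_force: [0.1, -0.5, 3.9]
grip_width: 0.0702
gripper_force: 1.2
```

Call:
jog_arm(hand=[0.07, 0.07, 0.07, 0.07, 0.07], travel=[[0, 0, -0.002], [0, 0, -0.002], [0, 0, -0.002], [0, 0, -0.002], [0, 0, 0]], yaw=[0, 0, 0, 0, 0])

```text
time_s: 5.88
position: [0.5379, -0.1786, 0.0542]
tool_rot: [[0.029, 1.0, -0.0], [1.0, -0.029, 0.0], [0.0, -0.0, -1.0]]
ft_force: [-0.8, -0.0, 3.4]
grip_width: 0.0699
gripper_force: 1.5
```

Call:
jog_arm(hand=[0.07, 0.07, 0.07, 0.07, 0.07], travel=[[0, 0, -0.002], [0, 0, -0.002], [0, 0, -0.002], [0, 0, -0.001], [0, 0, 0]], yaw=[0, 0, 0, 0, 0])

```text
time_s: 6.5
position: [0.5381, -0.1786, 0.0473]
tool_rot: [[0.029, 1.0, 0.0], [1.0, -0.029, -0.0], [-0.0, 0.0, -1.0]]
ft_force: [1.3, -0.3, 4.6]
grip_width: 0.0701
gripper_force: 2.4
```

```bash
python3 - <<'E'
from h import *
import cv2
s=env.observe();print(s['time_s'],s['position'],s['ft_force'],s['gripper_force'])
v=np.load('v.npy');print(inch(s['position'],v))
a=env.get_image('scene')[:,:,::-1][165:290,165:360];b=env.get_image('side')[:,:,::-1][180:300,190:390]
A=cv2.resize(a,(468,300),interpolation=cv2.INTER_CUBIC);B=cv2.resize(b,(500,300),interpolation=cv2.INTER_CUBIC)
o=np.zeros((600,500,3),np.uint8);o[:300,:468]=A;o[300:]=B;cv2.imwrite('pics/c3.png',o)
# expected free-end pixel of the blade (y=-35 shut) for angles, in this picture's side part
for g in(0,.5,.7,.8,.9):
    r=52+36;P=(0,52-r*np.cos(g),42+r*np.sin(g)+5)
    print(g,(proj('side',T(v,P))-O['side'])*2.5+[0,300],(proj('scene',T(v,P))-O['scene'])*2.4)
E
```

```text
6.5 [ 0.53807353 -0.17863061  0.04734693] [ 1.31029316 -0.34876238  4.61629446] 2.3639611154794693
[-239.81017234   34.70595596]
0 [138.52960077 426.14688893] [338.95238528 113.34721304]
0.5 [144.86406281 386.40739374] [335.12227641  80.98633647]
0.7 [152.39694041 375.17700369] [330.02089031  64.50963996]
0.8 [157.17857771 370.85447331] [326.77727237  55.85856047]
0.9 [162.59708449 367.47865228] [323.11683628  47.067145  ]
```

View pics/c3.png

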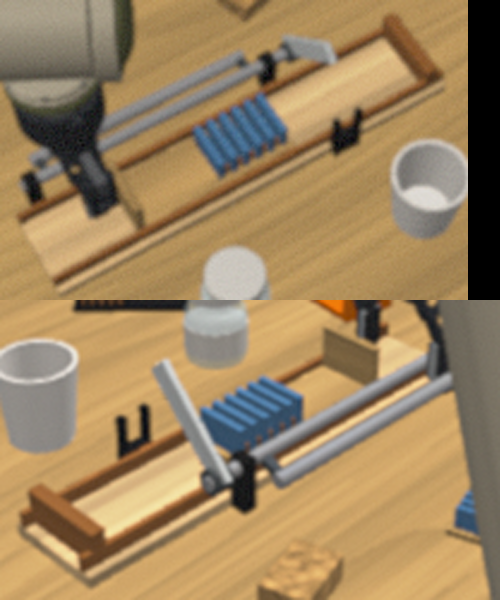

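The blade's free end is now at (160,365) in the side part and (325,50) in the scene part of the picture, so the gate angle is about 0.8. I'll push along the chute.

Call:
jog_arm(hand=[0.07, 0.07, 0.07, 0.07, 0.07], travel=[[0.0001, 0.004, 0], [0.0001, 0.004, 0], [0.0001, 0.004, 0], [0.0001, 0.004, 0], [0.0001, 0.004, 0]], yaw=[0, 0, 0, 0, 0])

```text
time_s: 7.22
position: [0.5386, -0.1588, 0.0475]
tool_rot: [[0.029, 1.0, 0.001], [1.0, -0.029, -0.001], [-0.001, 0.001, -1.0]]
ft_force: [2.4, -5.9, 5.0]
grip_width: 0.0698
gripper_force: 3.8
```

Call:
jog_arm(hand=[0.07, 0.07, 0.07, 0.07, 0.07], travel=[[0.0002, 0.006, 0], [0.0002, 0.006, 0], [0.0002, 0.006, 0], [0.0002, 0.006, 0], [0.0002, 0.006, 0]], yaw=[0, 0, 0, 0, 0])

```text
time_s: 7.85
position: [0.5396, -0.1288, 0.0475]
tool_rot: [[0.029, 1.0, 0.001], [1.0, -0.029, -0.001], [-0.001, 0.001, -1.0]]
ft_force: [1.9, -5.7, 4.6]
grip_width: 0.0699
gripper_force: 3.8
```

```bash
python3 - <<'E'
from h import *
import cv2
s=env.observe();print(s['time_s'],s['position'],s['ft_force'],s['gripper_force'])
v=np.load('v.npy');print(inch(s['position'],v))
a=env.get_image('scene')[:,:,::-1][165:290,165:360];b=env.get_image('side')[:,:,::-1][180:300,190:390]
A=cv2.resize(a,(468,300),interpolation=cv2.INTER_CUBIC);B=cv2.resize(b,(500,300),interpolation=cv2.INTER_CUBIC)
o=np.zeros((600,500,3),np.uint8);o[:300,:468]=A;o[300:]=B;cv2.imwrite('pics/c4.png',o)
E
```

```text
7.85 [ 0.53960184 -0.12881906  0.04750577] [ 1.8841185  -5.67612955  4.59571438] 3.833128474652767
[-189.97519162   34.67189423]
```

View pics/c4.png

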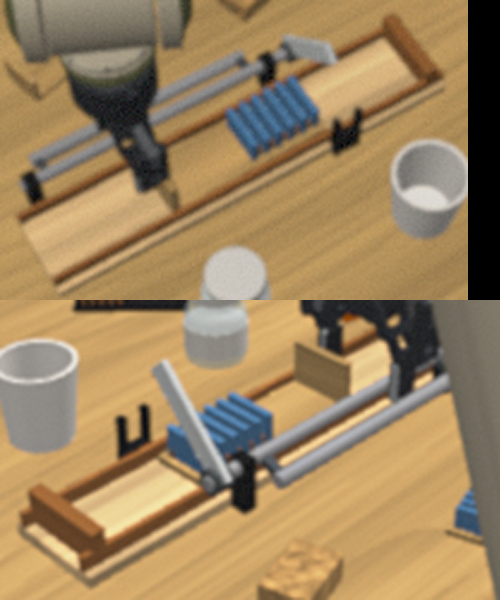

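The rack has moved with the finger: its tiles are now at (270,118) in the scene part and the gate is still open. I'll keep pushing.

Call:
jog_arm(hand=[0.07, 0.07, 0.07, 0.07, 0.07], travel=[[0.0002, 0.006, 0], [0.0002, 0.006, 0], [0.0002, 0.006, 0], [0.0002, 0.006, 0], [0.0002, 0.006, 0]], yaw=[0, 0, 0, 0, 0])

```text
time_s: 8.57
position: [0.5406, -0.0988, 0.0475]
tool_rot: [[0.029, 1.0, 0.001], [1.0, -0.029, -0.001], [-0.001, 0.001, -1.0]]
ft_force: [1.4, -6.0, 5.6]
grip_width: 0.07
gripper_force: 3.8
```

Call:
jog_arm(hand=[0.07, 0.07, 0.07, 0.07, 0.07], travel=[[0.0002, 0.006, 0], [0.0002, 0.006, 0], [0.0002, 0.006, 0], [0.0002, 0.006, 0], [0.0002, 0.006, 0]], yaw=[0, 0, 0, 0, 0])

```text
time_s: 9.2
position: [0.5415, -0.0688, 0.0475]
tool_rot: [[0.029, 1.0, 0.0], [1.0, -0.029, -0.001], [-0.001, 0.0, -1.0]]
ft_force: [1.2, -6.0, 5.1]
grip_width: 0.0698
gripper_force: 3.9
```

Call:
jog_arm(hand=[0.07, 0.07, 0.07, 0.07, 0.07], travel=[[0.0002, 0.006, 0], [0.0002, 0.006, 0], [0.0002, 0.006, 0], [0.0002, 0.006, 0], [0.0002, 0.006, 0]], yaw=[0, 0, 0, 0, 0])

```text
time_s: 9.82
position: [0.5425, -0.0388, 0.0475]
tool_rot: [[0.029, 1.0, 0.0], [1.0, -0.029, -0.001], [-0.001, 0.0, -1.0]]
ft_force: [3.0, -6.4, 5.5]
grip_width: 0.0701
gripper_force: 4.0
```

Call:
jog_arm(hand=[0.07, 0.07, 0.07, 0.07, 0.07], travel=[[0.0001, 0.003, 0], [0.0001, 0.003, 0], [0.0001, 0.002, 0], [0.0001, 0.002, 0], [0, 0.001, 0]], yaw=[0, 0, 0, 0, 0])

```text
time_s: 10.45
position: [0.5429, -0.0279, 0.0475]
tool_rot: [[0.029, 1.0, 0.0], [1.0, -0.029, -0.001], [-0.001, 0.0, -1.0]]
ft_force: [1.8, -6.5, 4.6]
grip_width: 0.0699
gripper_force: 4.1
```

Call:
jog_arm(hand=[0.07, 0.07, 0.07, 0.07, 0.07], travel=[[0, 0.001, 0], [0, 0.001, 0], [0, 0.001, 0], [0, 0.0005, 0], [0, 0, 0]], yaw=[0, 0, 0, 0, 0])

```text
time_s: 11.08
position: [0.543, -0.0244, 0.0475]
tool_rot: [[0.029, 1.0, 0.001], [1.0, -0.029, -0.001], [-0.001, 0.001, -1.0]]
ft_force: [1.6, -5.1, 5.8]
grip_width: 0.0696
gripper_force: 3.9
```

Call:
jog_arm(hand=[0.07, 0.07, 0.07, 0.07, 0.07], travel=[[0, 0.001, 0], [0, 0.001, 0], [0, 0.0005, 0], [0, 0.0005, 0], [0, 0, 0]], yaw=[0, 0, 0, 0, 0])

```text
time_s: 11.7
position: [0.5429, -0.0219, 0.0475]
tool_rot: [[0.029, 1.0, 0.0], [1.0, -0.029, -0.002], [-0.002, 0.0, -1.0]]
ft_force: [1.2, -9.4, 5.9]
grip_width: 0.0701
gripper_force: 5.3
```

Call:
jog_arm(hand=[0.07, 0.07, 0.07, 0.07, 0.07], travel=[[0, 0.001, 0], [0, 0.0005, 0], [0, 0.0005, 0], [0, 0, 0], [0, 0, 0]], yaw=[0, 0, 0, 0, 0])

```text
time_s: 12.32
position: [0.543, -0.0216, 0.0477]
tool_rot: [[0.03, 1.0, 0.0], [1.0, -0.03, -0.004], [-0.004, 0.001, -1.0]]
ft_force: [-0.1, -18.9, 5.8]
grip_width: 0.0699
gripper_force: 10.2
```

The finger has stalled at chute x of about -83, where home is expected, with 19 N: the rack is against the end stop. I'll back off the board, then lift to release the bar.

Call:
jog_arm(hand=[0.07, 0.07, 0.07, 0.07, 0.07], travel=[[0, -0.002, 0], [-0.0001, -0.002, 0], [-0.0001, -0.003, 0], [-0.0001, -0.003, 0], [0, 0, 0]], yaw=[0, 0, 0, 0, 0])

```text
time_s: 12.95
position: [0.542, -0.0284, 0.0471]
tool_rot: [[0.029, 1.0, -0.001], [1.0, -0.029, 0.001], [0.001, -0.001, -1.0]]
ft_force: [1.6, 3.5, 5.2]
grip_width: 0.0703
gripper_force: 2.4
```

Call:
jog_arm(hand=[0.07, 0.07, 0.07, 0.07, 0.07], travel=[[0, 0, 0.004], [0, 0, 0.004], [0, 0, 0.004], [0, 0, 0.004], [0, 0, 0.004]], yaw=[0, 0, 0, 0, 0])

```text
time_s: 13.58
position: [0.5425, -0.0293, 0.0675]
tool_rot: [[0.029, 1.0, -0.0], [1.0, -0.029, -0.0], [-0.0, -0.0, -1.0]]
ft_force: [1.4, 0.4, 1.3]
grip_width: 0.0701
gripper_force: 0.7
```

Call:
jog_arm(hand=[0.07, 0.07, 0.07, 0.07, 0.07], travel=[[0, 0, 0.005], [0, 0, 0.01], [0, 0, 0.03], [0, 0, 0.04], [0, 0, 0.04]], yaw=[0, 0, 0, 0, 0])

```text
time_s: 14.2
position: [0.542, -0.029, 0.1939]
tool_rot: [[0.029, 1.0, -0.001], [1.0, -0.029, 0.0], [0.0, -0.001, -1.0]]
ft_force: [0.5, 0.6, -0.7]
grip_width: 0.0701
gripper_force: 0.0
```

Call:
jog_arm(hand=[0.07, 0.07, 0.07, 0.07, 0.07], travel=[[-0.02, -0.03, 0.03], [-0.03, -0.04, 0.01], [-0.03, -0.04, 0], [0, 0, 0], [0, 0, 0]], yaw=[0, 0, 0, 0, 0])

```text
time_s: 14.82
position: [0.4625, -0.1388, 0.2326]
tool_rot: [[0.029, 1.0, 0.0], [1.0, -0.029, 0.0], [0.0, 0.0, -1.0]]
ft_force: [-0.2, -0.3, 0.2]
grip_width: 0.0698
gripper_force: 0.0
```

```bash
python3 - <<'E'
from h import *
import cv2
s=env.observe();print(s['time_s'],s['position'],s['ft_force'])
v=np.load('v.npy')
a=env.get_image('scene')[:,:,::-1][165:290,165:360];b=env.get_image('side')[:,:,::-1][180:300,190:390]
A=cv2.resize(a,(468,300),interpolation=cv2.INTER_CUBIC);B=cv2.resize(b,(500,300),interpolation=cv2.INTER_CUBIC)
o=np.zeros((600,500,3),np.uint8);o[:300,:468]=A;o[300:]=B;cv2.imwrite('pics/c5.png',o)
for y in(-30,30):
    P=(-73,y,60);print((proj('side',T(v,P))-O['side'])*2.5+[0,300],(proj('scene',T(v,P))-O['scene'])*2.4)
E
```

```text
14.825 [ 0.46250378 -0.13881155  0.232567  ] [-0.22082575 -0.29558181  0.15408522]
[209.99299999 381.57651697] [269.364262   136.76769691]
[261.31669695 409.5809013 ] [235.76130058  89.11312092]
```

View pics/c5.png

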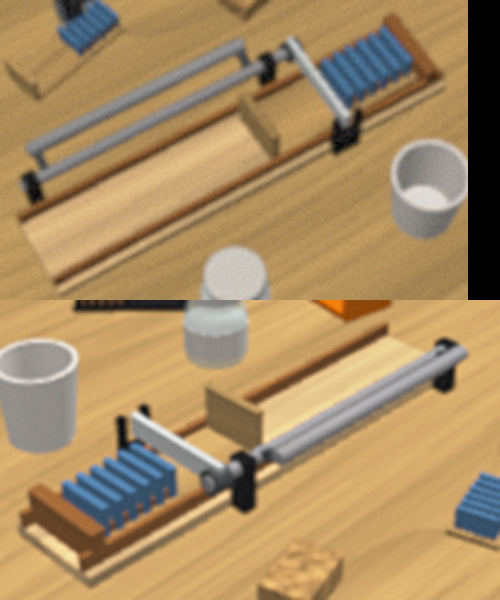

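The gate is shut behind the tiles, with its blade running from (290,40) to (345,115) in the scene part. The board is at (258,125), within a few pixels of the predicted home position, and the cup, jar and block have not moved. I'm handing in.

```bash
python3 -c "
from rig import env
print(env.close_job())"
```

```text
the job is handed in; nothing more can be done
None
```

The rack is home against the end stop, the gate is shut behind the tiles and above the bare tail, and the job was handed in at about 15 s with the arm clear; no verdict came back.

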